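Find the control station that will hold on the sloping console

TASK

Two twin-button control stations look alike, but the rubber sole of one is worn slick. First drag each of them straight across the bench by about 7 cm without lifting it, feeling the drag. Then set the one that grips on the middle of the console's sloping top, resting flat on the slope where it must stay put when let go (do not drop it or let it slide), leave the slick one standing on the bench, and leave the single-button station alone.

Things in the scene. Friction and masses are not known exactly. Their poses are not given: they have to be found in the camera images.
- station_a: One of two look-alike control stations: grey box 95 mm long (its x), 50 wide (its y), 58 high incl. a 5 mm rubber sole; two fixed black buttons on top (68 mm in all). 0.68 to 0.92 kg. Origin: centre of the underside. Its x lies roughly along world +y; bench free 100 mm beyond it (world +x). One sole is sound (drags with 3.5 to 7 N), the other slick (under 1.5 N); which cannot be seen. Feel it with the fingers astride, unsqueezed: a clamped one binds.
- station_b: One of two look-alike control stations: grey box 95 mm long (its x), 50 wide (its y), 58 high incl. a 5 mm rubber sole; two fixed black buttons on top (68 mm in all). 0.68 to 0.92 kg. Origin: centre of the underside. Its x lies roughly along world +y; bench free 100 mm beyond it (world +x). One sole is sound (drags with 3.5 to 7 N), the other slick (under 1.5 N); which cannot be seen. Feel it with the fingers astride, unsqueezed: a clamped one binds.
- slope (a point): Centre of the sloping top (200 mm along its x, 160 mm wide along y) of a white-painted steel console fixed to the bench left or right of the stations. The slope rises 20 degrees towards this frame's +x, from 20 mm high at the near edge, 56 mm at this point, to 93 mm at a flat deck 45 mm deep with four lamps. Frame: z upright (not tilted), x, y level along the sides. No lip.
- single: Single-button station, a bystander on the other side from the console: squarer, taller grey box 62 x 62 mm, 70 mm high, with one red mushroom button on top (96 mm in all), loose, 0.5 kg. Origin: centre of the underside. To be left alone.

How it is judged (in metres and radians):
On the way:
1. both twin-button stations have been dragged at least 40 mm from where they stood and stand on the bench (distance of each of station_a, station_b from where it was at the start of the episode above 0.04 m and height (world z) of each of station_a, station_b below 0.008 m), for 0.1 s.
At the end, for the whole second after the job is handed in: One station rests by its own grip on the slope, within 40 mm of its centre and tilted as the slope is (within 0.1 rad), at rest; the other stands upright on the bench, at rest, over 40 mm from its start; the single-button station is within 20 mm of its start (((distance between station_a and slope below 0.04 m and angle between station_a's own z axis and vertical between 0.249 and 0.449 rad and linear speed of each of station_a, station_b below 0.02 m/s and distance of station_b from where it was at the start of the episode above 0.04 m and height (world z) of station_b below 0.008 m and angle between station_b's own z axis and vertical below 0.1 rad) or (distance between station_b and slope below 0.04 m and angle between station_b's own z axis and vertical between 0.249 and 0.449 rad and linear speed of each of station_b, station_a below 0.02 m/s and distance of station_a from where it was at the start of the episode above 0.04 m and height (world z) of station_a below 0.008 m and angle between station_a's own z axis and vertical below 0.1 rad)) and distance of single from where it was at the start of the episode below 0.02 m); the robot touches nothing.
It fails at once if a twin-button station is lifted (more than 15 mm) before both have been dragged (height (world z) of any of station_a, station_b above 0.015 m and distance of any of station_a, station_b from where it was at the start of the episode below 0.035 m).
It fails at once if a twin-button station is dropped or slides away (faster than 0.4 m/s, out of the fingers) ((linear speed of station_a above 0.4 m/s and contact force between station_a and the fingers below 0.2 N) or (linear speed of station_b above 0.4 m/s and contact force between station_b and the fingers below 0.2 N)).
It fails at once if the single-button station is moved more than 20 mm (distance of single from where it was at the start of the episode above 0.02 m).
It also fails if it takes over 64 s, if anything falls off the work surface, if the arm or the gripper's body presses on something with over 40 N, if the wrist force passes 120 N, or if a joint passes its speed limit or range.

ROBOT

A 7-joint arm with a two-finger parallel gripper is mounted at the origin on the work surface. World frame = base frame: x ahead of the robot, y to its left, z up, the work surface at z = 0. Lengths are in m, angles in degrees, forces in N, time in s.
With the tool pointing down it reaches from about 0.4 to 0.875 m from the base axis. Payload 6.5 kg.
Tool frame: the origin (TCP) lies on the front face of the gripper's body, between the roots of the fingers; the fingertips stand 73 mm ahead of it and the grasp point (between the pads) lies bot.grip_depth ahead of it (bot.grip_depth is the distance from the TCP to the grasp point, in m); x points along the fingers, y is the direction in which the jaws open and shut, and the axes are right-handed (so a half turn about x gives the same grasp; the last joint's range is limited). The gripper opens to 85 mm and grips with 20 to 120 N. Pads are 22 mm wide; open, the fingers measure 114 mm over their backs; the gripper's body (76 mm by 85 mm) begins 54 mm behind the grasp point. The pads swing forward as they close: fully open they stand 13 mm farther back than shut.
Start: joints at [-76.731, 30.733, -0.252, 88.115, 0.149, 61.152, -4.079], TCP at [0.191, 0.621, 0.304] pointing down, gripper open.
Joint ranges: [-154.64, 154.64], [-21.42, 123.67], [-72.66, 72.17], [13.99, 137.28], [-74.86, 254.86], [10.95, 109.41], [-158.01, 158.01]. Speed limits (degrees/s): [136.94, 136.94, 180, 180, 180, 180, 180].

INTERFACE

Orientations are given as a 3x3 rotation matrix whose columns are the frame's x, y, z axes.
In Python, from station import telemetry, imaging, ticket, bot gives the robot as it stands. The module is installed in compiled form; this text tells all that it offers.
- The arm moves only by the tool servo_tool, never from a script. Its argument "deltas" is a list of rows, each a list of 7 numbers: the gripper's target within -1 to 1 (shut at 1, half-way at 0, fully open at -1), then the shift along the world's x, y, z in m, then the turn, a rotation vector about the world's x, y, z in degrees. In form: [[grip, x, y, z, ax, ay, az], ...]. A call has 1 to 12 rows; each row shifts and turns the commanded pose from where the row before left it; what a row does not reach is not made up. A row lasts 1/12 s, in which the tool goes at most 41.7 mm and 7.16 degrees, less where a joint would pass 70% of its speed; a pose out of reach is approached as far as the arm can. A call with a gripper value outside its range is refused whole. The fingers move at their own pace and stop on an object; "force" is the grip in N (left out, the last holds). Time passes only in rows, so rows that do not move let the fingers close. It gives the time, the measured TCP pose, the force and the opening at its end, in the units of the state.
- telemetry.observe(): the state, without advancing time (a new reading comes with each control period).
- imaging.capture(name): name is "scene" or "top" or "wrist"; returns the picture (384x512x3 uint8, blue, green, red); there is no depth.
- imaging.camera_params(name): a dict with "camera_matrix" (3x3 intrinsics, pixels), "R" (3x3) and "t" (3): a world point X has camera coordinates R X + t. Camera axes: x right, y down, z forward; pixel columns grow to the right and rows downward; lengths in m; the calibration is good to about 2 mm. The wrist camera is an equidistant fisheye: a pixel r from the principal point sees the ray r / f radians off the axis. A picture is of the moment at which its call begins: read the wrist's pose just before it. camera_params takes no time and is no camera call; for the wrist camera it gives the pose at the moment of the call.
- ticket.sign_off(): hands the job in, once; it reports no verdict.
Trained networks look in the newest picture that a camera, given by its name, has taken for a name from the list of things; names that differ only in an ending like _2 or _b are one class to them, and where a whole thing is asked for, a point or a joint stands for the part that bears it (a point fixed in the world has none). Each returns a list of dicts, best first, with "confidence" (0 to 1); they miss things now and then, are a little off and sometimes report something else, mostly with a low value. They report only what shows in the picture. A call takes as long as a camera call.
- imaging.cut_out(name, camera): "region" (384x512 bool, what is visible of it) and "pixel" ([column, row] in pixels, amid what is visible of it).
- imaging.place_of(name, camera): "pixel" ([column, row] in pixels: a listed point, or the origin of a listed thing).
The state is a dict: "clock": time; "joint_positions": joint angles; "dq": joint speeds; "tau": joint torques, N m; "tcp_pos": TCP position; "ee_rot": TCP orientation; "ft_force": force on the tool from outside, world axes, zero at the start; "wrist_torque": the same for the moment, N m; "opening": finger opening in m.
Only numpy, scipy, OpenCV 4.12 (cv2) and the standard library are available. Lean on these libraries where they do the work, as an engineer would, in place of code of your own. Each camera call takes 0.05 s, during which the arm holds its last target.

## Working session

There is one attempt and no reset: what is moved stays moved. The work goes in short steps, Python scripts to look and compute and a tool call to move; the robot and the scene stay as the last step left them, time stands still between calls to the robot, and variables do not carry over. Pictures are saved under pics/ and viewed, and the job is handed in when it is done.

Besides the shell and the picture viewer there is one more tool, called after "Request:" as name(argument=value, ...) on one line, values as JSON. servo_tool: Moves the arm, as the interface text tells. Its arguments: {"type":"object","properties":{"deltas":{"type":"array","items":{"type":"array","items":{"type":"number"}}},"force":{"type":"number"}},"required":["deltas"]}

```bash
mkdir -p pics; python3 - <<'E'
from station import telemetry, imaging, ticket, bot
import cv2, numpy as np
s=telemetry.observe()
for k in s: print(k, np.round(s[k],3).tolist())
print(bot.grip_depth)
for c in ("scene","top"):
    im=imaging.capture(c); cv2.imwrite(f"pics/{c}0.png",im)
    p=imaging.camera_params(c)
    print(c,{k:np.round(v,4).tolist() for k,v in p.items()})
for n in ("station_a","slope","single"):
    for d in imaging.place_of(n,"top"): print(n,d)
E
```

```text
clock 0.0
joint_positions [-76.732, 30.779, -0.254, 88.171, 0.15, 61.151, -4.079]
dq [0.172, 0.068, 0.002, -0.065, 0.114, -0.07, 0.076]
tau [-0.0, -58.34, 1.049, -25.91, 0.012, 0.01, -0.0]
tcp_pos [0.191, 0.621, 0.303]
ee_rot [[-0.0, 0.293, 0.956], [-0.002, 0.956, -0.293], [-1.0, -0.002, 0.0]]
ft_force [-0.413, 0.414, -0.451]
wrist_torque [0.003, 0.005, 0.0]
opening 0.085
0.0539
scene {'camera_matrix': [[376.4525, 0.0, 252.7493], [0.0, 376.4525, 193.7535], [0.0, 0.0, 1.0]], 'R': [[0.0002, 0.9999, 0.016], [0.7942, 0.0096, -0.6075], [-0.6076, 0.0128, -0.7941]], 't': [0.0064, -0.396, 1.2201]}
top {'camera_matrix': [[354.3503, 0.0, 258.9838], [0.0, 354.3503, 192.2145], [0.0, 0.0, 1.0]], 'R': [[0.0029, -1.0, -0.0041], [-0.9859, -0.0022, -0.1674], [0.1674, 0.0045, -0.9859]], 't': [-0.0147, 0.5427, 0.877]}
station_a {'pixel': [292.7, 216.1], 'confidence': 0.76}
station_a {'pixel': [216.1, 210.0], 'confidence': 0.69}
slope {'pixel': [361.5, 199.3], 'confidence': 0.63}
single {'pixel': [139.4, 192.7], 'confidence': 0.89}
```

View pics/scene0.png

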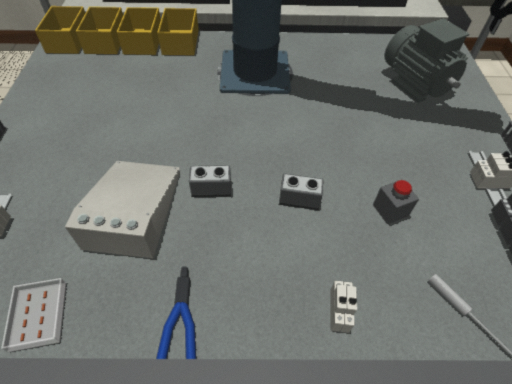

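View pics/top0.png

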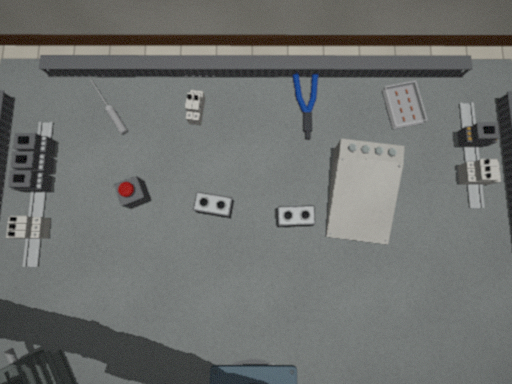

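```bash
cat > h.py <<'E'
from station import telemetry, imaging, ticket, bot
import cv2, numpy as np
def ray(c,px):
    p=imaging.camera_params(c);K=p["camera_matrix"];R=np.array(p["R"]);t=np.array(p["t"])
    d=R.T@np.linalg.inv(K)@np.array([px[0],px[1],1.]); return -R.T@t,d
def at(c,px,z):
    o,d=ray(c,px); return o+d*(z-o[2])/d[2]
def proj(c,X):
    p=imaging.camera_params(c);v=np.array(p["R"])@np.array(X)+np.array(p["t"]);v=np.array(p["camera_matrix"])@v
    return v[:2]/v[2]
def st():
    s=telemetry.observe(); print("t",round(s["clock"],2),"tcp",np.round(s["tcp_pos"],4),"F",np.round(s["ft_force"],2),"open",round(float(s["opening"]),4))
    print(np.round(s["ee_rot"],3).tolist())
    return s
E
python3 - <<'E'
from h import *
for n,z in (("station_a",0),("slope",.056),("single",0)):
    for c in ("top","scene"):
        for d in imaging.place_of(n,c): print(n,c,d["confidence"],np.round(at(c,d["pixel"],z),4))
for c in ("top","scene"):
    for d in imaging.cut_out("station_a",c):
        if d["confidence"]<.3: continue
        r=d["region"].astype(np.uint8); print(c,d["pixel"],r.sum())
        print(cv2.minAreaRect(cv2.findNonZero(r)))
E
```

```text
station_a top 0.76 [ 0.4853 -0.1044  0.    ]
station_a top 0.69 [0.5013 0.1031 0.    ]
station_a scene 0.9 [ 0.4841 -0.1117  0.    ]
station_a scene 0.56 [0.5103 0.1086 0.    ]
slope top 0.63 [ 0.5232 -0.2761  0.056 ]
slope scene 0.65 [ 0.5192 -0.2815  0.056 ]
single top 0.89 [0.5485 0.3144 0.    ]
single scene 0.66 [0.5404 0.3232 0.    ]
top [294.9, 215.9] 704
((294.46270751953125, 215.92178344726562), (20.248226165771484, 37.24514389038086), 86.3086166381836)
top [213.1, 205.5] 825
((212.8271942138672, 204.64599609375), (38.927913665771484, 21.839021682739258), 10.007980346679688)
scene [298.8, 188.7] 1301
((300.8275146484375, 191.54367065429688), (42.09414291381836, 31.91753578186035), 7.594643592834473)
scene [208.2, 178.8] 1245
((209.5, 180.5), (31.0, 41.0), 90.0)
```

The scene view shows the console at the left around (125,205), the twins at (210,180) and (301,191), and the single at (397,200). In the top view the twins are at (295,215) and (213,205), the console at (365,190), and the single at (130,192). Next I refine the poses.

```bash
python3 - <<'E'
from h import *
im=imaging.capture("top"); 
a=cv2.resize(im[185:225,185:325],None,fx=5.7,fy=5.7,interpolation=cv2.INTER_CUBIC); cv2.imwrite("pics/topA.png",a)
b=cv2.resize(im[130:250,320:410],None,fx=5,fy=5,interpolation=cv2.INTER_CUBIC); cv2.imwrite("pics/topB.png",b)
g=cv2.cvtColor(im,cv2.COLOR_BGR2GRAY)
for x0,x1,y0,y1 in ((190,238,188,220),(272,320,200,232)):
    r=g[y0:y1,x0:x1]
    m=(r>150).astype(np.uint8); cs,_=cv2.findContours(m,cv2.RETR_EXTERNAL,cv2.CHAIN_APPROX_NONE)
    c=max(cs,key=cv2.contourArea)
    rc=cv2.minAreaRect(c); print(rc, r.max())
    bp=cv2.boxPoints(rc)+[x0,y0]
    P=np.array([at("top",q,.058) for q in bp]); print(P.round(4),P.mean(0).round(4), np.linalg.norm(np.diff(P,axis=0),axis=1))
E
```

```text
((22.108108520507812, 15.351350784301758), (33.86619186401367, 16.111101150512695), 9.462321281433105) 185
[[0.4982 0.1521 0.058 ]
 [0.5393 0.1467 0.058 ]
 [0.525  0.0605 0.058 ]
 [0.4841 0.0666 0.058 ]] [0.5116 0.1065 0.058 ] [0.04148043 0.08730536 0.0413383 ]
((24.0, 15.0), (16.0, 34.0), 90.0) 190
[[ 0.5026 -0.0645  0.058 ]
 [ 0.5028 -0.1511  0.058 ]
 [ 0.462  -0.1502  0.058 ]
 [ 0.4618 -0.0642  0.058 ]] [ 0.4823 -0.1075  0.058 ] [0.08665335 0.04078253 0.0859992 ]
```

View pics/topA.png

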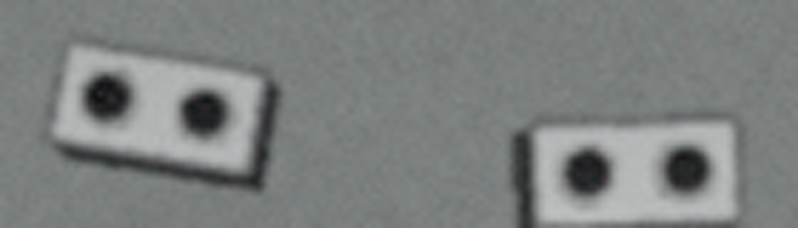

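View pics/topB.png

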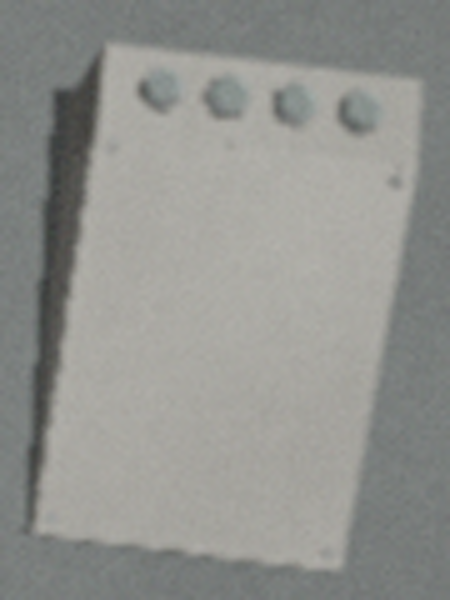

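```bash
python3 - <<'E'
from h import *
px=[((105,43),.093),((420,80),.093),((35,533),.02),((343,570),.02)]
P=[at("top",np.array(p)/5+[320,130],z) for p,z in px]
for p in P: print(p.round(4))
fl,fr,nl,nr=P
print(np.linalg.norm(fl-fr),np.linalg.norm(nl-nr))
yd=(fl-fr+nl-nr); print("yaw from y",np.degrees(np.arctan2(-yd[0],yd[1])))
xd=(fl+fr-nl-nr)/2; print("len",xd,np.degrees(np.arctan2(xd[1],xd[0])), np.hypot(*xd[:2]))
u=xd[:2]/np.hypot(*xd[:2]); print("centre", (nl+nr)[:2]/2+u*.1, (fl+fr)[:2]/2-u*.145)
E
```

```text
[ 0.6729 -0.2207  0.093 ]
[ 0.6537 -0.3786  0.093 ]
[ 0.4296 -0.1917  0.02  ]
[ 0.4109 -0.3517  0.02  ]
0.15908088563339082 0.16111855975246403
yaw from y -6.799340242955563
len [ 0.24305664 -0.02795704  0.073     ] -6.56148187624718 0.24465920214892412
centre [ 0.51956689 -0.28313325] [ 0.51922832 -0.2830943 ]
```

Request:
servo_tool(deltas=[[-1, 0.04, -0.01, 0, 0, 0, -7], [-1, 0.035, -0.02, 0, 0, 0, -7], [-1, 0.03, -0.03, 0, 0, 0, -7], [-1, 0.02, -0.035, 0, 0, 0, -7], [-1, 0.02, -0.035, 0, 0, 0, -7], [-1, 0.02, -0.035, 0, 0, 0, -7], [-1, 0.02, -0.035, 0, 0, 0, -7], [-1, 0.02, -0.035, 0, 0, 0, -7], [-1, 0.02, -0.035, 0, 0, 0, -7], [-1, 0.02, -0.035, 0, 0, 0, -7], [-1, 0.02, -0.035, 0, 0, 0, -7], [-1, 0, 0, 0, 0, 0, -3]])

```text
clock: 1.7
tcp_pos: [0.4596, 0.2732, 0.3047]
ee_rot: [[0.003, 0.99, -0.141], [-0.003, -0.141, -0.99], [-1.0, 0.004, 0.003]]
ft_force: [0.3, 0.0, -0.1]
opening: 0.0855
```

Request:
servo_tool(deltas=[[-1, 0.015, -0.04, -0.01, 0, 0, -1.5], [-1, 0.015, -0.04, -0.02, 0, 0, 0], [-1, 0.015, -0.04, -0.02, 0, 0, 0], [-1, 0.01, -0.04, -0.02, 0, 0, 0], [-1, 0, -0.01, -0.02, 0, 0, 0], [-1, 0, 0, 0, 0, 0, 0], [-1, 0, 0, 0, 0, 0, 0]])

```text
clock: 2.28
tcp_pos: [0.5046, 0.1266, 0.2204]
ee_rot: [[-0.002, 0.989, -0.15], [-0.0, -0.15, -0.989], [-1.0, -0.002, 0.001]]
ft_force: [0.4, 0.7, 0.6]
opening: 0.0853
```

```bash
python3 - <<'E'
from h import *
s=st(); print("az",np.degrees(np.arctan2(s["ee_rot"][1][1],s["ee_rot"][0][1])))
im=imaging.capture("wrist"); cv2.imwrite("pics/w1.png",im)
E
```

```text
t 2.28 tcp [0.5046 0.1266 0.2204] F [0.38 0.71 0.64] open 0.0853
[[-0.002, 0.989, -0.15], [-0.0, -0.15, -0.989], [-1.0, -0.002, 0.001]]
az -8.64037759652821
```

View pics/w1.png

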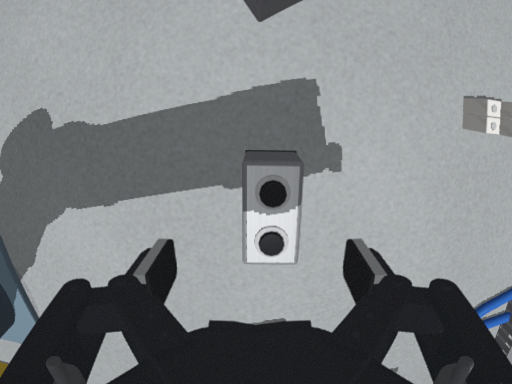

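Wrist view: station centred at column ~271, between the fingers (175 and 345), and aligned. Descending.

Request:
servo_tool(deltas=[[-1, 0.0065, -0.0205, -0.01, 0, 0, -0.7], [-1, 0, 0, -0.03, 0, 0, 0], [-1, 0, 0, -0.03, 0, 0, 0], [-1, 0, 0, -0.03, 0, 0, 0], [-1, 0, 0, -0.02, 0, 0, 0], [-1, 0, 0, -0.014, 0, 0, 0], [-1, 0, 0, 0, 0, 0, 0], [-1, 0, 0, 0, 0, 0, 0], [-1, 0, 0, 0, 0, 0, 0]])

```text
clock: 3.08
tcp_pos: [0.5126, 0.1078, 0.0883]
ee_rot: [[0.002, 0.987, -0.159], [0.001, -0.159, -0.987], [-1.0, 0.002, -0.002]]
ft_force: [0.6, 0.3, 0.2]
opening: 0.0855
```

```bash
python3 - <<'E'
from h import *
s=st(); print("az",np.degrees(np.arctan2(s["ee_rot"][1][1],s["ee_rot"][0][1])))
im=imaging.capture("wrist"); cv2.imwrite("pics/w2.png",im)
im=imaging.capture("scene"); cv2.imwrite("pics/s2.png",cv2.resize(im[110:250,230:400],None,fx=4,fy=4))
E
```

```text
t 3.08 tcp [0.5126 0.1078 0.0883] F [0.59 0.27 0.18] open 0.0855
[[0.002, 0.987, -0.159], [0.001, -0.159, -0.987], [-1.0, 0.002, -0.002]]
az -9.167473187849023
```

View pics/w2.png

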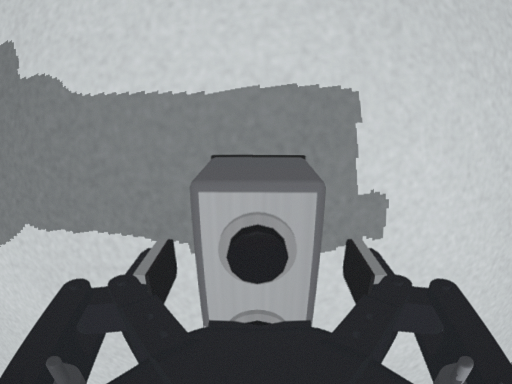

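View pics/s2.png

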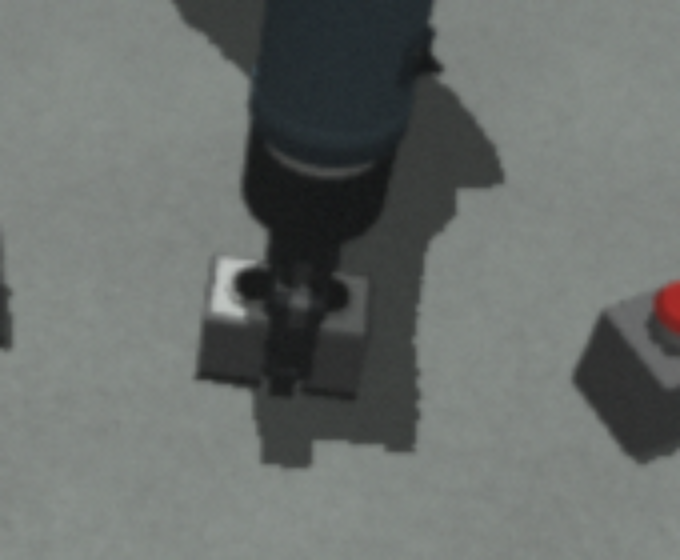

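Request:
servo_tool(deltas=[[-1, 0.004, -0.0006, -0.007, 0, 0, 0], [-1, 0.006, -0.001, 0, 0, 0, 0], [-1, 0.005, -0.001, 0, 0, 0, 0], [-1, 0.005, -0.001, 0, 0, 0, 0]])

```text
clock: 3.52
tcp_pos: [0.5311, 0.1028, 0.0798]
ee_rot: [[-0.003, 0.987, -0.161], [0.0, -0.161, -0.987], [-1.0, -0.003, 0.0]]
ft_force: [-7.9, 2.0, 5.3]
opening: 0.0852
```

Request:
servo_tool(deltas=[[-1, 0.005, -0.001, 0, 0, 0, 0], [-1, 0.005, -0.001, 0, 0, 0, 0]])

```text
clock: 3.68
tcp_pos: [0.5394, 0.1011, 0.0794]
ee_rot: [[-0.006, 0.987, -0.16], [0.0, -0.16, -0.987], [-1.0, -0.006, 0.001]]
ft_force: [-7.9, 1.9, 5.9]
opening: 0.085
```

Request:
servo_tool(deltas=[[-1, 0.005, -0.001, 0, 0, 0, 0], [-1, 0.005, -0.001, 0, 0, 0, 0]])

```text
clock: 3.85
tcp_pos: [0.5494, 0.0991, 0.0794]
ee_rot: [[-0.006, 0.987, -0.16], [0.001, -0.16, -0.987], [-1.0, -0.006, 0.0]]
ft_force: [-7.1, 1.4, 5.2]
opening: 0.0856
```

Request:
servo_tool(deltas=[[-1, 0.005, -0.0008, 0, 0, 0, 0], [-1, 0.005, -0.0008, 0, 0, 0, 0]])

```text
clock: 4.02
tcp_pos: [0.5594, 0.0974, 0.0794]
ee_rot: [[-0.006, 0.987, -0.161], [0.001, -0.161, -0.987], [-1.0, -0.006, 0.001]]
ft_force: [-8.4, 1.0, 5.8]
opening: 0.0853
```

Request:
servo_tool(deltas=[[-1, 0.005, -0.0008, 0, 0, 0, 0], [-1, 0.005, -0.0008, 0, 0, 0, 0]])

```text
clock: 4.18
tcp_pos: [0.5694, 0.0958, 0.0794]
ee_rot: [[-0.006, 0.987, -0.161], [0.001, -0.161, -0.987], [-1.0, -0.006, 0.001]]
ft_force: [-8.2, 1.2, 6.0]
opening: 0.0855
```

```bash
python3 - <<'E'
from h import *
st()
im=imaging.capture("wrist"); cv2.imwrite("pics/w3.png",im)
im=imaging.capture("scene"); cv2.imwrite("pics/s3.png",cv2.resize(im[130:270,230:400],None,fx=4,fy=4))
E
```

```text
t 4.18 tcp [0.5694 0.0958 0.0794] F [-8.18  1.21  5.96] open 0.0855
[[-0.006, 0.987, -0.161], [0.001, -0.161, -0.987], [-1.0, -0.006, 0.001]]
```

View pics/w3.png

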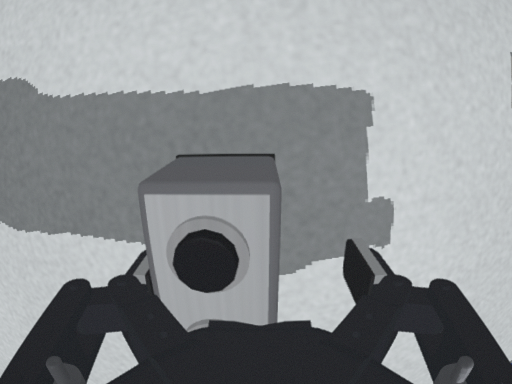

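View pics/s3.png

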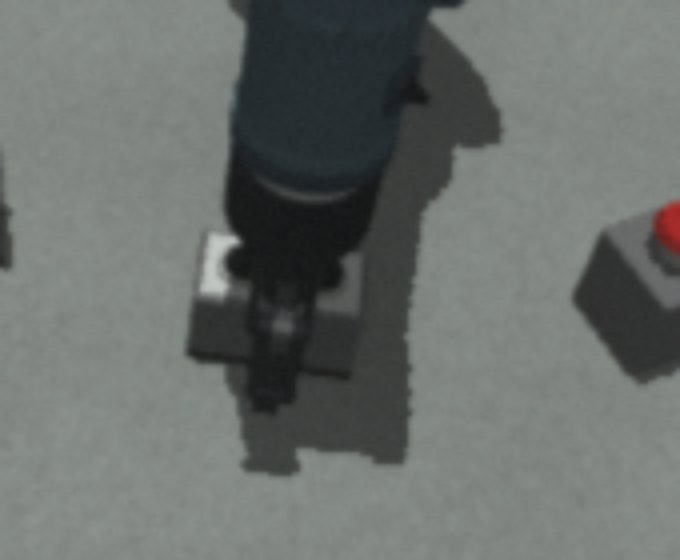

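Request:
servo_tool(deltas=[[-1, 0.005, -0.0008, 0.002, 0, 0, 0], [-1, 0.005, -0.0008, 0.001, 0, 0, 0], [-1, 0.005, -0.0008, 0, 0, 0, 0]])

```text
clock: 4.53
tcp_pos: [0.5863, 0.0931, 0.0826]
ee_rot: [[-0.001, 0.987, -0.161], [-0.0, -0.161, -0.987], [-1.0, -0.001, 0.0]]
ft_force: [-3.0, 0.3, -1.4]
opening: 0.0855
```

Request:
servo_tool(deltas=[[-1, 0.005, -0.0008, 0, 0, 0, 0], [-1, 0.005, -0.0008, 0, 0, 0, 0], [-1, 0.004, -0.0008, 0, 0, 0, 0], [-1, 0.002, -0.0008, 0, 0, 0, 0]])

```text
clock: 4.87
tcp_pos: [0.6032, 0.0899, 0.0828]
ee_rot: [[0.0, 0.987, -0.161], [0.0, -0.161, -0.987], [-1.0, 0.0, -0.0]]
ft_force: [-4.9, 1.3, -1.6]
opening: 0.0856
```

Request:
servo_tool(deltas=[[-1, -0.008, 0.0013, 0, 0, 0, 0], [-1, -0.008, 0.0013, 0, 0, 0, 0], [-1, 0, 0, 0.01, 0, 0, 0], [-1, 0, 0, 0.03, 0, 0, 0], [-1, 0, 0, 0.04, 0, 0, 0], [-1, -0.04, 0, 0.04, 0, 0, 0], [-1, -0.02, -0.03, 0, 0, 0, 5], [-1, -0.02, -0.036, 0, 0, 0, 5], [-1, -0.02, -0.036, 0, 0, 0, 0], [-1, -0.01, -0.036, 0, 0, 0, 0], [-1, 0, -0.036, 0, 0, 0, 0], [-1, 0, 0, 0, 0, 0, 0]])

```text
clock: 5.87
tcp_pos: [0.4861, -0.0895, 0.1941]
ee_rot: [[0.003, 1.0, 0.003], [-0.004, 0.003, -1.0], [-1.0, 0.003, 0.004]]
ft_force: [0.3, 0.0, 0.6]
opening: 0.0856
```

```bash
python3 - <<'E'
from h import *
s=st(); print("az",np.degrees(np.arctan2(s["ee_rot"][1][1],s["ee_rot"][0][1])))
im=imaging.capture("wrist"); cv2.imwrite("pics/w4.png",im)
im=imaging.capture("top"); cv2.imwrite("pics/t4.png",im)
for d in imaging.place_of("station_a","top"): print(d,at("top",d["pixel"],0))
E
```

```text
t 5.87 tcp [ 0.4861 -0.0895  0.1941] F [0.3  0.   0.62] open 0.0856
[[0.003, 1.0, 0.003], [-0.004, 0.003, -1.0], [-1.0, 0.003, 0.004]]
az 0.14766096139919038
{'pixel': [219.5, 183.2], 'confidence': 0.65} [0.57542796 0.09551156 0.        ]
```

View pics/t4.png

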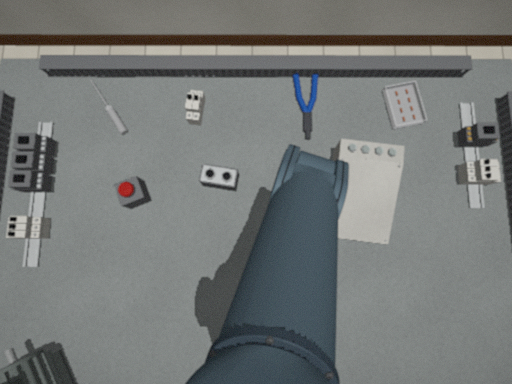

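View pics/w4.png

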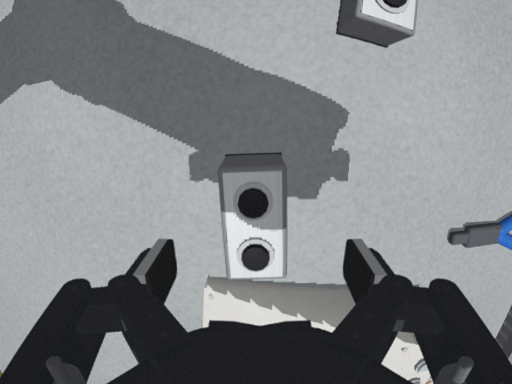

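Top view: the left twin has moved to (219,177), about 70 mm, and dragged with 3–5 N cleanly. The wrist view shows the right twin at (254,220) between the fingers. Descending onto it.

Request:
servo_tool(deltas=[[-1, -0.003, -0.018, -0.02, 0, 0, 1.5], [-1, 0, 0, -0.03, 0, 0, 0], [-1, 0, 0, -0.03, 0, 0, 0], [-1, 0, 0, -0.02, 0, 0, 0], [-1, 0, 0, -0.008, 0, 0, 0], [-1, 0, 0, 0, 0, 0, 0], [-1, 0, 0, 0, 0, 0, 0]])

```text
clock: 6.6
tcp_pos: [0.4846, -0.0987, 0.0849]
ee_rot: [[0.001, 0.999, 0.04], [0.0, 0.04, -0.999], [-1.0, 0.001, -0.0]]
ft_force: [-0.8, -0.4, -0.3]
opening: 0.0853
```

Request:
servo_tool(deltas=[[-1, 0.005, 0, 0, 0, 0, 0], [-1, 0.005, 0, 0, 0, 0, 0], [-1, 0.004, 0, 0, 0, 0, 0]])

```text
clock: 6.85
tcp_pos: [0.4998, -0.0993, 0.0856]
ee_rot: [[0.003, 0.999, 0.04], [-0.0, 0.04, -0.999], [-1.0, 0.003, 0.0]]
ft_force: [-0.5, 0.1, 2.8]
opening: 0.0855
```

Request:
servo_tool(deltas=[[-1, 0.004, 0, 0, 0, 0, 0], [-1, 0.004, 0, 0, 0, 0, 0], [-1, 0.005, 0, 0, 0, 0, 0]])

```text
clock: 7.1
tcp_pos: [0.511, -0.0994, 0.0844]
ee_rot: [[-0.001, 0.999, 0.039], [0.0, 0.039, -0.999], [-1.0, -0.001, -0.0]]
ft_force: [-2.5, 0.6, 1.7]
opening: 0.0856
```

Request:
servo_tool(deltas=[[-1, 0.005, 0, 0, 0, 0, 0], [-1, 0.005, 0, 0, 0, 0, 0], [-1, 0.005, 0, 0, 0, 0, 0]])

```text
clock: 7.35
tcp_pos: [0.5266, -0.0994, 0.0843]
ee_rot: [[-0.0, 0.999, 0.039], [-0.0, 0.039, -0.999], [-1.0, -0.0, -0.0]]
ft_force: [-1.9, 0.1, 0.8]
opening: 0.0856
```

Request:
servo_tool(deltas=[[-1, 0.005, 0, 0, 0, 0, 0], [-1, 0.005, 0, 0, 0, 0, 0], [-1, 0.005, 0, 0, 0, 0, 0]])

```text
clock: 7.6
tcp_pos: [0.5415, -0.0994, 0.0843]
ee_rot: [[-0.0, 0.999, 0.039], [-0.0, 0.039, -0.999], [-1.0, -0.0, 0.0]]
ft_force: [-2.1, 0.3, 0.7]
opening: 0.0856
```

Request:
servo_tool(deltas=[[-1, 0.005, 0, 0, 0, 0, 0], [-1, 0.005, 0, 0, 0, 0, 0], [-1, 0.005, 0, 0, 0, 0, 0]])

```text
clock: 7.85
tcp_pos: [0.5566, -0.0994, 0.0843]
ee_rot: [[0.0, 0.999, 0.039], [-0.0, 0.039, -0.999], [-1.0, 0.0, 0.0]]
ft_force: [-1.2, 0.3, 0.6]
opening: 0.0851
```

Request:
servo_tool(deltas=[[-1, 0.005, 0, 0, 0, 0, 0], [-1, 0.005, 0, 0, 0, 0, 0], [-1, 0.005, 0, 0, 0, 0, 0]])

```text
clock: 8.1
tcp_pos: [0.5715, -0.0994, 0.0843]
ee_rot: [[-0.0, 0.999, 0.039], [-0.0, 0.039, -0.999], [-1.0, -0.0, 0.0]]
ft_force: [-1.8, -0.3, -0.2]
opening: 0.0854
```

```bash
python3 - <<'E'
from h import *
st()
im=imaging.capture("scene"); cv2.imwrite("pics/s5.png",im)
im=imaging.capture("wrist"); cv2.imwrite("pics/w5.png",im)
E
```

```text
t 8.1 tcp [ 0.5715 -0.0994  0.0843] F [-1.83 -0.34 -0.21] open 0.0854
[[-0.0, 0.999, 0.039], [-0.0, 0.039, -0.999], [-1.0, -0.0, 0.0]]
```

View pics/s5.png

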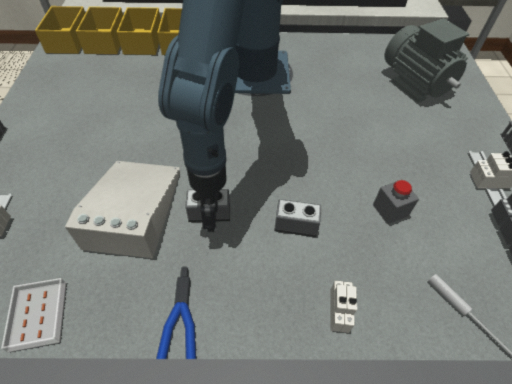

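View pics/w5.png

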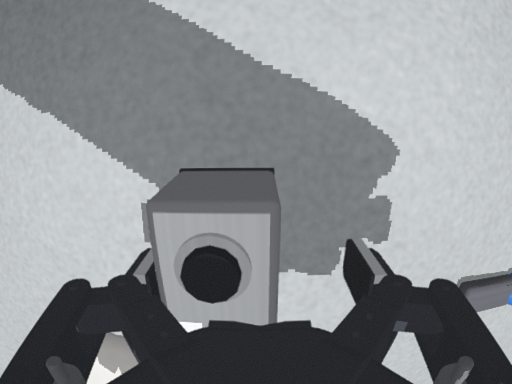

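The right twin drags with ~1.3–1.8 N, with a bias of about −0.5 N. The left one took 3–5 N or more, so left is sound and right is slick. Backing off and going to the left one.

Request:
servo_tool(deltas=[[-1, -0.008, 0, 0, 0, 0, 0], [-1, -0.008, 0, 0, 0, 0, 0], [-1, 0, 0, 0.01, 0, 0, 0], [-1, 0, 0, 0.03, 0, 0, 0], [-1, 0, 0, 0.04, 0, 0, 0], [-1, 0, 0, 0.04, 0, 0, 0], [-1, 0.01, 0.035, 0, 0, 0, -5], [-1, 0.01, 0.038, 0, 0, 0, -6], [-1, 0, 0.038, 0, 0, 0, 0], [-1, 0, 0.04, 0, 0, 0, 0], [-1, 0, 0.04, 0, 0, 0, 0], [-1, 0, 0, 0, 0, 0, 0]])

```text
clock: 9.2
tcp_pos: [0.5741, 0.1026, 0.2047]
ee_rot: [[-0.0, 0.99, -0.14], [0.006, -0.14, -0.99], [-1.0, -0.001, -0.006]]
ft_force: [-0.5, 1.1, -1.0]
opening: 0.0853
```

Request:
servo_tool(deltas=[[-1, 0, 0, 0, 0, 0, 0], [-1, 0, 0, 0, 0, 0, 0]])

```text
clock: 9.37
tcp_pos: [0.5748, 0.091, 0.2049]
ee_rot: [[0.0, 0.988, -0.152], [-0.0, -0.152, -0.988], [-1.0, 0.0, 0.0]]
ft_force: [0.8, -0.2, -0.1]
opening: 0.0853
```

```bash
python3 - <<'E'
from h import *
s=st(); print("az",np.degrees(np.arctan2(s["ee_rot"][1][1],s["ee_rot"][0][1])))
p=imaging.camera_params("wrist"); print({k:np.round(v,4).tolist() for k,v in p.items()})
im=imaging.capture("wrist"); cv2.imwrite("pics/w6.png",im)
im=imaging.capture("top"); cv2.imwrite("pics/t6.png",im)
im=imaging.capture("scene"); cv2.imwrite("pics/s6.png",im)
def fish(px,z):
    K=np.array(p["camera_matrix"]);v=(np.array(px)-K[:2,2])/K[0,0];th=np.hypot(*v)
    d=np.append(v/th*np.sin(th),np.cos(th)); R=np.array(p["R"]);o=-R.T@np.array(p["t"]);d=R.T@d
    return o+d*(z-o[2])/d[2]
for d in imaging.place_of("station_a","wrist"): print(d,fish(d["pixel"],0))
E
```

```text
t 9.37 tcp [0.5748 0.091  0.2049] F [ 0.82 -0.21 -0.07] open 0.0853
[[0.0, 0.988, -0.152], [-0.0, -0.152, -0.988], [-1.0, 0.0, 0.0]]
az -8.758775623742162
{'camera_matrix': [[297.3186, 0.0, 259.4582], [0.0, 297.3186, 191.1328], [0.0, 0.0, 1.0]], 'R': [[0.9885, -0.1513, 0.0], [-0.1451, -0.9482, 0.2827], [-0.0428, -0.2795, -0.9592]], 't': [-0.5539, 0.161, 0.3334]}
{'pixel': [270.6, 179.5], 'confidence': 0.88} [0.58514111 0.09188864 0.        ]
```

View pics/w6.png

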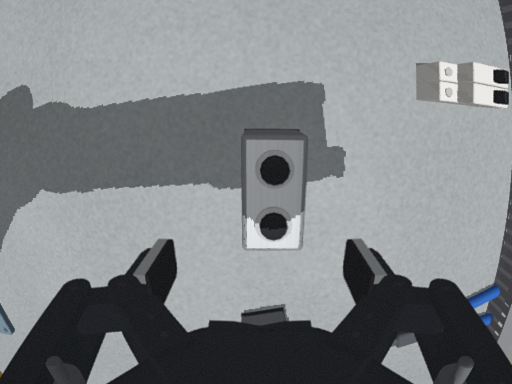

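View pics/t6.png

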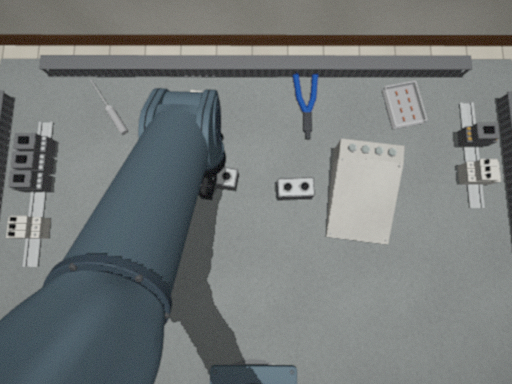

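```bash
cat >> h.py <<'E'
def fish(px,z,p):
    K=np.array(p["camera_matrix"]);v=(np.array(px)-K[:2,2])/K[0,0];th=np.hypot(*v)
    d=np.append(v/th*np.sin(th),np.cos(th)); R=np.array(p["R"]);o=-R.T@np.array(p["t"]);d=R.T@d
    return o+d*(z-o[2])/d[2]
def face(im,x0,x1,y0,y1):
    r=cv2.cvtColor(im,cv2.COLOR_BGR2GRAY)[y0:y1,x0:x1]
    cs,_=cv2.findContours((r>150).astype(np.uint8),cv2.RETR_EXTERNAL,cv2.CHAIN_APPROX_NONE)
    bp=cv2.boxPoints(cv2.minAreaRect(max(cs,key=cv2.contourArea)))+[x0,y0]
    P=np.array([at("top",q,.058) for q in bp]); return P
E
python3 - <<'E'
from h import *
p=imaging.camera_params("wrist")
a=fish((275,170),.068,p);b=fish((273.5,226.5),.068,p);print(a,b,(a+b)/2,np.degrees(np.arctan2(-(a-b)[0],(a-b)[1])))
for f,w in (("t4",(195,245,160,195)),("t6",(270,320,172,205))):
    P=face(cv2.imread(f"pics/{f}.png"),*w);print(f,P.round(4),P.mean(0))
E
```

```text
[0.58960741 0.11443358 0.068     ] [0.5824769  0.07163521 0.068     ] [0.58604215 0.0930344  0.068     ] -9.45899172393213
t4 [[0.572  0.1402 0.058 ]
 [0.6149 0.1348 0.058 ]
 [0.6007 0.0464 0.058 ]
 [0.5581 0.0524 0.058 ]] [0.58642089 0.09345938 0.058     ]
t6 [[ 0.5781 -0.065   0.058 ]
 [ 0.5783 -0.1528  0.058 ]
 [ 0.5338 -0.1518  0.058 ]
 [ 0.5336 -0.0647  0.058 ]] [ 0.55591834 -0.10859313  0.058     ]
```

Request:
servo_tool(deltas=[[-1, 0.011, 0.002, -0.02, 0, 0, -0.6], [-1, 0, 0, -0.03, 0, 0, 0], [-1, 0, 0, -0.03, 0, 0, 0], [-1, 0, 0, -0.025, 0, 0, 0], [-1, 0, 0, -0.01, 0, 0, 0], [-1, 0, 0, 0, 0, 0, 0], [-1, 0, 0, 0, 0, 0, 0], [-1, 0, 0, 0, 0, 0, 0]])

```text
clock: 10.23
tcp_pos: [0.5872, 0.0933, 0.091]
ee_rot: [[0.003, 0.987, -0.163], [0.0, -0.163, -0.987], [-1.0, 0.002, -0.001]]
ft_force: [-0.5, -0.1, -0.0]
opening: 0.0857
```

Request:
servo_tool(deltas=[[1, 0, 0, 0, 0, 0, 0], [1, 0, 0, 0, 0, 0, 0], [1, 0, 0, 0, 0, 0, 0], [1, 0, 0, 0, 0, 0, 0], [1, 0, 0, 0, 0, 0, 0], [1, 0, 0, 0, 0, 0, 0], [1, 0, 0, 0, 0, 0, 0], [1, 0, 0, 0, 0, 0, 0]], force=60)

```text
clock: 10.9
tcp_pos: [0.5864, 0.0938, 0.0904]
ee_rot: [[0.001, 0.987, -0.162], [0.001, -0.162, -0.987], [-1.0, 0.001, -0.001]]
ft_force: [-1.6, 0.4, 6.1]
opening: 0.0494
```

```bash
python3 - <<'E'
from h import *
s=st(); print("az",np.degrees(np.arctan2(s["ee_rot"][1][1],s["ee_rot"][0][1])))
im=imaging.capture("wrist"); cv2.imwrite("pics/w7.png",im)
E
```

```text
t 10.9 tcp [0.5864 0.0938 0.0904] F [-1.62  0.37  6.07] open 0.0494
[[0.001, 0.987, -0.162], [0.001, -0.162, -0.987], [-1.0, 0.001, -0.001]]
az -9.349068762696756
```

View pics/w7.png

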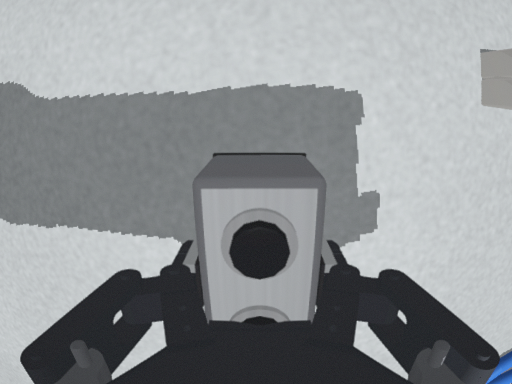

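Grip is sound (opening 49.4 mm on the 50 mm width). Both have been dragged, so lifting now.

Request:
servo_tool(deltas=[[1, 0, 0, 0.005, 0, 0, 0], [1, 0, 0, 0.015, 0, 0, 0], [1, 0, 0, 0.025, 0, 0, 0], [1, 0, 0, 0.03, 0, 0, 0], [1, 0, 0, 0.03, 0, 0, 0], [1, 0, 0, 0.03, 0, 0, 0], [1, 0, 0, 0.02, 0, 0, 0], [1, 0, 0, 0.01, 0, 0, 0], [1, 0, 0, 0, 0, 0, 0], [1, 0, 0, 0, 0, 0, 0]])

```text
clock: 11.78
tcp_pos: [0.585, 0.0937, 0.2531]
ee_rot: [[-0.002, 0.987, -0.162], [-0.0, -0.162, -0.987], [-1.0, -0.002, 0.001]]
ft_force: [0.6, -0.5, -10.1]
opening: 0.049
```

Request:
servo_tool(deltas=[[1, -0.005, -0.015, 0, 0, 0, 0.7], [1, -0.008, -0.025, 0, 0, 0, 0.7], [1, -0.008, -0.035, 0, 0, 0, 0.7], [1, -0.008, -0.035, 0, 0, 0, 0.5], [1, -0.008, -0.035, 0, 0, 0, 0], [1, -0.008, -0.035, 0, 0, 0, 0], [1, -0.009, -0.035, 0, 0, 0, 0], [1, -0.009, -0.035, 0, 0, 0, 0], [1, -0.009, -0.035, 0, 0, 0, 0], [1, -0.01, -0.035, 0, 0, 0, 0], [1, -0.008, -0.03, 0, 0, 0, 0], [1, -0.005, -0.02, 0, 0, 0, 0]])

```text
clock: 12.78
tcp_pos: [0.4878, -0.2798, 0.2522]
ee_rot: [[-0.005, 0.993, -0.122], [-0.001, -0.122, -0.993], [-1.0, -0.004, 0.001]]
ft_force: [0.2, 0.5, -8.8]
opening: 0.0489
```

Request:
servo_tool(deltas=[[1, 0, 0, 0, -0.47, -3.97, 0], [1, 0, 0, 0, -0.47, -3.97, 0], [1, 0, 0, 0, -0.47, -3.97, 0], [1, 0, 0, 0, -0.47, -3.97, 0], [1, 0, 0, 0, -0.47, -3.97, 0], [1, 0, 0, 0, 0, 0, 0], [1, 0, 0, 0, 0, 0, 0], [1, 0, 0, 0, 0, 0, 0], [1, 0, 0, 0, 0, 0, 0], [1, 0, 0, 0, 0, 0, 0]])

```text
clock: 13.62
tcp_pos: [0.4916, -0.2762, 0.254]
ee_rot: [[0.338, 0.934, -0.117], [-0.04, -0.11, -0.993], [-0.94, 0.341, 0.0]]
ft_force: [0.2, -1.2, -8.7]
opening: 0.0492
```

```bash
cat >> h.py <<'E'
def box(off=.0904):
    s=st(); R=np.array(s["ee_rot"]); print("box origin",(np.array(s["tcp_pos"])+off*R[:,0]).round(4),"tilt",np.degrees(np.arccos(-R[2,0])).round(2),"dir",np.degrees(np.arctan2(R[1,0],R[0,0])).round(1),"jaw az",np.degrees(np.arctan2(R[1,1],R[0,1])).round(1), "jawz",np.degrees(np.arcsin(R[2,1])).round(2)," R2,2",R[2,2].round(4))
E
python3 - <<'E'
from h import *
box()
for c in ("wrist","scene","top"):
    im=imaging.capture(c); cv2.imwrite(f"pics/{c}8.png",im)
E
```

```text
t 13.62 tcp [ 0.4916 -0.2762  0.254 ] F [ 0.16 -1.24 -8.72] open 0.0492
[[0.338, 0.934, -0.117], [-0.04, -0.11, -0.993], [-0.94, 0.341, 0.0]]
box origin [ 0.5221 -0.2798  0.169 ] tilt 19.91 dir -6.7 jaw az -6.7 jawz 19.91  R2,2 0.0001
```

View pics/wrist8.png

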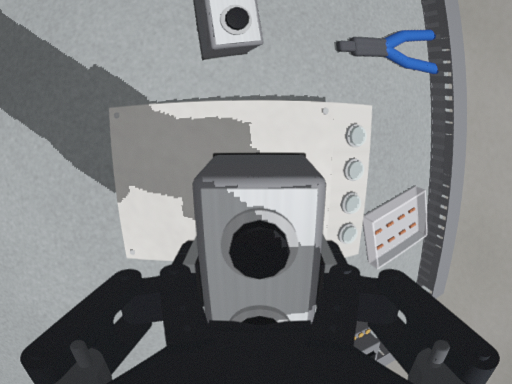

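View pics/scene8.png

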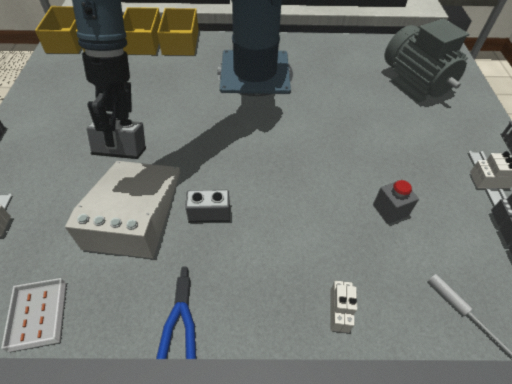

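Box square in the jaws, tilted 19.9°, above the console; scene shows slick twin at (208,205) and single at (397,200) undisturbed. Lowering.

Request:
servo_tool(deltas=[[1, -0.0025, -0.003, -0.01, 0, 0, 0], [1, 0, 0, -0.02, 0, 0, 0], [1, 0, 0, -0.025, 0, 0, 0], [1, 0, 0, -0.02, 0, 0, 0], [1, 0, 0, -0.015, 0, 0, 0], [1, 0, 0, -0.01, 0, 0, 0], [1, 0, 0, -0.003, 0, 0, 0], [1, 0, 0, 0, 0, 0, 0], [1, 0, 0, 0, 0, 0, 0], [1, 0, 0, 0, 0, 0, 0]])

```text
clock: 14.6
tcp_pos: [0.4893, -0.2799, 0.1524]
ee_rot: [[0.341, 0.933, -0.118], [-0.041, -0.11, -0.993], [-0.939, 0.343, 0.001]]
ft_force: [-0.5, -0.1, -8.7]
opening: 0.0494
```

```bash
python3 - <<'E'
from h import *
box()
E
```

```text
t 14.6 tcp [ 0.4893 -0.2799  0.1524] F [-0.53 -0.06 -8.66] open 0.0494
[[0.341, 0.933, -0.118], [-0.041, -0.11, -0.993], [-0.939, 0.343, 0.001]]
box origin [ 0.5201 -0.2836  0.0674] tilt 20.09 dir -6.9 jaw az -6.7 jawz 20.09  R2,2 0.0009
```

11 mm above. Creeping down.

Request:
servo_tool(deltas=[[1, 0, 0, -0.003, 0, 0, 0], [1, 0, 0, -0.003, 0, 0, 0], [1, 0, 0, -0.002, 0, 0, 0], [1, 0, 0, 0, 0, 0, 0], [1, 0, 0, 0, 0, 0, 0]])

```text
clock: 15.02
tcp_pos: [0.4884, -0.2794, 0.1432]
ee_rot: [[0.339, 0.933, -0.118], [-0.04, -0.111, -0.993], [-0.94, 0.342, -0.0]]
ft_force: [-0.2, 0.2, -8.9]
opening: 0.0494
```

Request:
servo_tool(deltas=[[1, 0, 0, -0.001, 0, 0, 0], [1, 0, 0, 0, 0, 0, 0], [1, 0, 0, 0, 0, 0, 0]])

```text
clock: 15.27
tcp_pos: [0.4886, -0.2794, 0.1423]
ee_rot: [[0.339, 0.933, -0.118], [-0.04, -0.111, -0.993], [-0.94, 0.342, -0.0]]
ft_force: [-0.3, 0.3, -9.1]
opening: 0.049
```

Request:
servo_tool(deltas=[[1, 0, 0, -0.001, 0, 0, 0], [1, 0, 0, 0, 0, 0, 0], [1, 0, 0, 0, 0, 0, 0]])

```text
clock: 15.52
tcp_pos: [0.4885, -0.2794, 0.1413]
ee_rot: [[0.339, 0.933, -0.118], [-0.04, -0.111, -0.993], [-0.94, 0.342, -0.0]]
ft_force: [0.0, 0.7, -9.6]
opening: 0.0494
```

Request:
servo_tool(deltas=[[1, 0, 0, -0.001, 0, 0, 0], [1, 0, 0, 0, 0, 0, 0], [1, 0, 0, 0, 0, 0, 0]])

```text
clock: 15.77
tcp_pos: [0.4886, -0.2794, 0.1408]
ee_rot: [[0.34, 0.933, -0.118], [-0.04, -0.111, -0.993], [-0.94, 0.342, -0.0]]
ft_force: [-4.9, 2.3, 0.6]
opening: 0.0495
```

Request:
servo_tool(deltas=[[1, 0, 0, -0.001, 0, 0, 0], [1, 0, 0, 0, 0, 0, 0], [1, 0, 0, 0, 0, 0, 0]])

```text
clock: 16.02
tcp_pos: [0.4886, -0.2795, 0.1408]
ee_rot: [[0.341, 0.933, -0.118], [-0.04, -0.111, -0.993], [-0.939, 0.343, -0.0]]
ft_force: [-9.8, 4.1, 14.8]
opening: 0.0492
```

Request:
servo_tool(deltas=[[1, 0, 0, -0.001, 0, 0, 0], [1, 0, 0, 0, 0, 0, 0], [1, 0, 0, 0, 0, 0, 0]])

```text
clock: 16.27
tcp_pos: [0.4885, -0.2795, 0.1407]
ee_rot: [[0.342, 0.932, -0.118], [-0.04, -0.111, -0.993], [-0.939, 0.344, -0.001]]
ft_force: [-16.7, 7.2, 28.9]
opening: 0.0494
```

In contact over the slope at the expected height (pressing 29 N). Easing off, then opening gradually.

Request:
servo_tool(deltas=[[1, 0, 0, 0.001, 0, 0, 0], [1, 0, 0, 0.0003, 0, 0, 0], [1, 0, 0, 0, 0, 0, 0], [1, 0, 0, 0, 0, 0, 0]], force=20)

```text
clock: 16.6
tcp_pos: [0.4886, -0.2795, 0.1408]
ee_rot: [[0.341, 0.933, -0.118], [-0.04, -0.111, -0.993], [-0.939, 0.343, -0.0]]
ft_force: [-9.1, 3.6, 11.2]
opening: 0.0491
```

Request:
servo_tool(deltas=[[-0.1, 0, 0, 0, 0, 0, 0], [-0.16, 0, 0, 0, 0, 0, 0], [-0.2, 0, 0, 0, 0, 0, 0], [-0.24, 0, 0, 0, 0, 0, 0], [-0.28, 0, 0, 0, 0, 0, 0], [-0.28, 0, 0, 0, 0, 0, 0]])

```text
clock: 17.1
tcp_pos: [0.4894, -0.2799, 0.1402]
ee_rot: [[0.341, 0.933, -0.118], [-0.041, -0.11, -0.993], [-0.939, 0.343, 0.001]]
ft_force: [-0.1, -0.5, -0.7]
opening: 0.0543
```

```bash
python3 - <<'E'
from h import *
box()
for c in ("wrist","scene"):
    im=imaging.capture(c); cv2.imwrite(f"pics/{c}9.png",im)
E
```

```text
t 17.1 tcp [ 0.4894 -0.2799  0.1402] F [-0.07 -0.46 -0.74] open 0.0543
[[0.341, 0.933, -0.118], [-0.041, -0.11, -0.993], [-0.939, 0.343, 0.001]]
box origin [ 0.5203 -0.2837  0.0553] tilt 20.09 dir -6.9 jaw az -6.7 jawz 20.09  R2,2 0.001
```

View pics/wrist9.png

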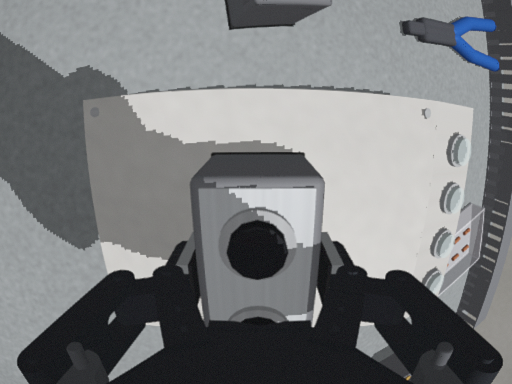

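View pics/scene9.png

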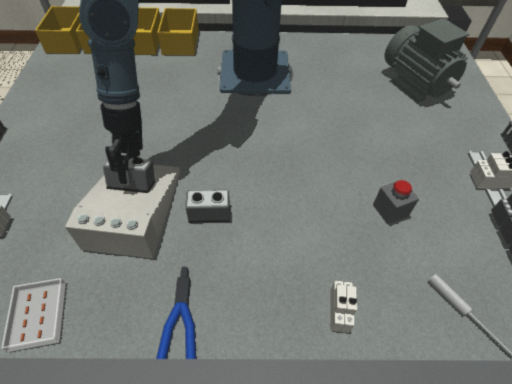

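The station sits at (130,175) on the slope, fingers just clear and unloaded. I let a moment pass to see whether it creeps, then open fully.

Request:
servo_tool(deltas=[[-0.28, 0, 0, 0, 0, 0, 0], [-0.28, 0, 0, 0, 0, 0, 0], [-0.28, 0, 0, 0, 0, 0, 0], [-0.28, 0, 0, 0, 0, 0, 0], [-0.28, 0, 0, 0, 0, 0, 0], [-0.28, 0, 0, 0, 0, 0, 0]])

```text
clock: 17.7
tcp_pos: [0.4886, -0.2794, 0.1396]
ee_rot: [[0.339, 0.933, -0.118], [-0.04, -0.111, -0.993], [-0.94, 0.342, 0.0]]
ft_force: [0.4, -0.2, 0.4]
opening: 0.0546
```

```bash
python3 - <<'E'
from h import *
a=cv2.imread("pics/wrist9.png"); im=imaging.capture("wrist"); cv2.imwrite("pics/wrist10.png",im)
g=lambda x:np.float32(cv2.cvtColor(x[200:310,200:320],cv2.COLOR_BGR2GRAY))
print(cv2.phaseCorrelate(g(a),g(im)))
E
```

```text
((3.152703547640904, 1.2286847558602645), 0.8897039749887254)
```

Request:
servo_tool(deltas=[[-0.4, 0, 0, 0, 0, 0, 0], [-0.7, 0, 0, 0, 0, 0, 0], [-1, 0, 0, 0, 0, 0, 0], [-1, 0, 0, 0, 0, 0, 0], [-1, 0, 0, 0, 0, 0, 0], [-1, 0, 0, 0, 0, 0, 0], [-1, 0, 0, 0, 0, 0, 0], [-1, 0, 0, 0, 0, 0, 0]])

```text
clock: 18.42
tcp_pos: [0.4886, -0.2794, 0.1396]
ee_rot: [[0.339, 0.933, -0.118], [-0.04, -0.111, -0.993], [-0.94, 0.342, 0.0]]
ft_force: [-0.5, 0.1, -0.3]
opening: 0.0857
```

Request:
servo_tool(deltas=[[-1, -0.0034, 0.0004, 0.0094, 0, 0, 0], [-1, -0.0068, 0.0008, 0.0188, 0, 0, 0], [-1, -0.0102, 0.0012, 0.0282, 0, 0, 0], [-1, -0.012, 0.0014, 0.033, 0, 0, 0], [-1, -0.012, 0.0014, 0.033, 0, 0, 0], [-1, 0, 0, 0.03, 0.47, 3.97, 0], [-1, 0, 0, 0.02, 0.47, 3.97, 0], [-1, 0, 0, 0, 0.47, 3.97, 0], [-1, -0.02, -0.03, 0, 0.47, 3.97, 0], [-1, -0.02, -0.03, 0, 0, 0, 0], [-1, -0.02, -0.035, 0, 0, 0, 0], [-1, -0.02, -0.035, 0, 0, 0, 0]])

```text
clock: 19.42
tcp_pos: [0.3633, -0.4049, 0.3128]
ee_rot: [[0.07, 0.991, -0.116], [-0.008, -0.116, -0.993], [-0.998, 0.07, 0.0]]
ft_force: [1.4, -0.7, -0.2]
opening: 0.0854
```

Request:
servo_tool(deltas=[[-1, -0.02, -0.035, 0, 0, 0, 0], [-1, -0.01, -0.035, 0, 0, 0, 0], [-1, 0, -0.035, 0, 0, 0, 0], [-1, 0, 0, 0, 0, 0, 0], [-1, 0, 0, 0, 0, 0, 0]])

```text
clock: 19.83
tcp_pos: [0.3327, -0.5107, 0.3124]
ee_rot: [[0.068, 0.99, -0.121], [-0.009, -0.121, -0.993], [-0.998, 0.069, 0.001]]
ft_force: [0.2, 0.3, 0.4]
opening: 0.0853
```

```bash
python3 - <<'E'
from h import *
st()
for c in ("top","scene"):
    im=imaging.capture(c); cv2.imwrite(f"pics/{c}11.png",im)
for n,z in (("station_a",0.056),("station_a",0),("single",0)):
  for c in ("top","scene"):
    for d in imaging.place_of(n,c): print(n,c,z,d["confidence"],np.array(d["pixel"]),at(c,d["pixel"],z).round(4))
print("slope px",proj("top",[.5195,-.283,.056]),proj("scene",[.5195,-.283,.056]))
E
```

```text
t 19.83 tcp [ 0.3327 -0.5107  0.3124] F [0.19 0.35 0.36] open 0.0853
[[0.068, 0.99, -0.121], [-0.009, -0.121, -0.993], [-0.998, 0.069, 0.001]]
station_a top 0.056 0.68 [291.9 190.9] [ 0.5447 -0.0981  0.056 ]
station_a scene 0.056 0.88 [209. 211.] [ 0.5898 -0.1022  0.056 ]
station_a scene 0.056 0.68 [131.9 183.7] [ 0.516 -0.283  0.056]
station_a top 0 0.68 [291.9 190.9] [ 0.5544 -0.1031  0.    ]
station_a scene 0 0.88 [209. 211.] [ 0.551  -0.1092  0.    ]
station_a scene 0 0.68 [131.9 183.7] [ 0.4711 -0.3051 -0.    ]
single top 0 0.57 [141.8 194.1] [0.5446 0.3076 0.    ]
single scene 0 0.61 [392.5 207. ] [0.5346 0.3274 0.    ]
slope px [364.2597656  200.73279217] [131.60167702 184.88416397]
```

View pics/top11.png

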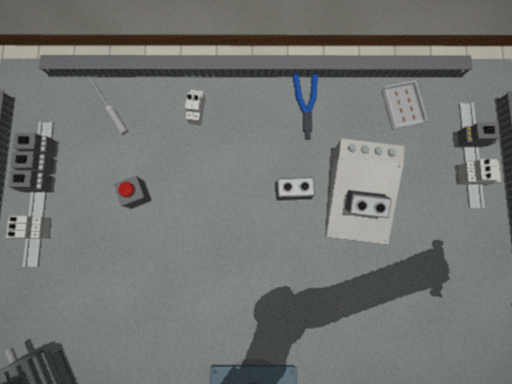

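View pics/scene11.png

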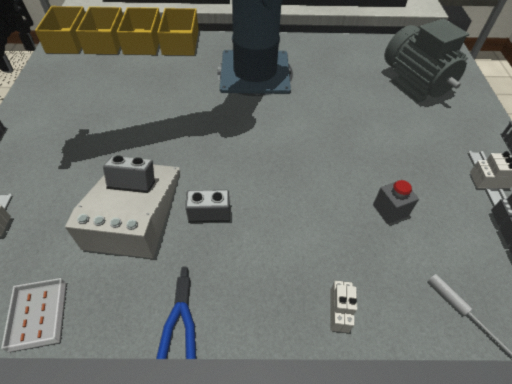

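Both views show the sound twin on the middle of the slope (origin ~(0.516, −0.283)). The slick twin stands at (0.553, −0.107), and the single is where it was. One more second to check for creep.

Request:
servo_tool(deltas=[[-1, 0, 0, 0, 0, 0, 0], [-1, 0, 0, 0, 0, 0, 0], [-1, 0, 0, 0, 0, 0, 0], [-1, 0, 0, 0, 0, 0, 0], [-1, 0, 0, 0, 0, 0, 0], [-1, 0, 0, 0, 0, 0, 0], [-1, 0, 0, 0, 0, 0, 0], [-1, 0, 0, 0, 0, 0, 0], [-1, 0, 0, 0, 0, 0, 0], [-1, 0, 0, 0, 0, 0, 0], [-1, 0, 0, 0, 0, 0, 0], [-1, 0, 0, 0, 0, 0, 0]])

```text
clock: 21.23
tcp_pos: [0.3342, -0.5092, 0.312]
ee_rot: [[0.069, 0.991, -0.118], [-0.008, -0.117, -0.993], [-0.998, 0.07, 0.0]]
ft_force: [-0.7, -0.3, -0.1]
opening: 0.0849
```

```bash
python3 - <<'E'
from h import *
g=lambda x,w:np.float32(cv2.cvtColor(x,cv2.COLOR_BGR2GRAY))[w[2]:w[3],w[0]:w[1]]
im=imaging.capture("scene");a=cv2.imread("pics/scene11.png");o=cv2.imread("pics/scene0.png")
print("slope",cv2.phaseCorrelate(g(a,(95,165,145,200)),g(im,(95,165,145,200))),np.abs(g(a,(95,165,145,200))-g(im,(95,165,145,200))).mean())
print("single",cv2.phaseCorrelate(g(o,(365,430,170,230)),g(im,(365,430,170,230))))
ticket.sign_off()
E
```

```text
slope ((-0.016982838042650883, -0.05848786982794607), 0.9934281492674792) 1.5428572
single ((0.06615146391113313, -0.04966080409246487), 1.0320279827824346)
the job is handed in; nothing more can be done
```

The job is handed in at about 21 s of the 64 s allowed. The station that grips is resting on the middle of the slope, and the slick one is standing on the bench. Handing in reports no verdict, so this rests on my own checks.

- **Dragging:** I dragged both twin-button stations with the fingers astride and unsqueezed, the left one about 75 mm and the right one about 73 mm. The left one took about 3–5 N. The right one took about 1–2 N, with the force sensor reading roughly 0.5 N off zero. I took the left one as the sound one.
- **Placing:** I gripped the left station, tilted it 20°, lowered it onto the slope until it touched, eased off and opened the fingers gradually. It came to rest about 4 mm from my estimate of the slope centre.
- **Last checks:** Over the last second the station on the slope moved less than 0.1 pixel. The single-button station also matches its starting picture to within 0.1 pixel. The arm is well clear, with the gripper open.

Three readings were off along the way:

- **First drag:** Early in the left station's drag the force read about 8 N, with about 6 N upwards. A fingertip was probably touching the bench, or the box was binding. After I raised the tool 3 mm it read 3–5 N.
- **Right station:** Its readings touched or passed the 1.5 N quoted for a slick sole, even allowing for the sensor offset. It still took much less force than the left one.
- **Set-down:** The press on the slope briefly reached 29 N before I eased off.

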